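# Turn the bracket for its next pass and hold the belt grinder's guard open

### The job

The long leg of the bent steel bracket on the belt grinder's work rest has just been ground. Set it up for the next pass: turn it on the rest so that the outer face of its short leg lies flat along the fence with that leg's end facing the belt, about 25 mm short of it, and let it go; then raise the spark guard, which falls shut by itself, to 60 degrees open and finish while still holding it there in the gripper, with the bracket undisturbed. Leave the other things on the bench and on the machine where they are.

Things in the scene. Friction and masses are not known exactly. Their poses are not given: they have to be found in the camera images.
- grinder: Grey bench belt grinder, bolted down. Origin on the bench, under the middle of the belt's front. x runs level from the operator's side over the rest into the belt, z up. Belt 100 mm wide (y -50 to +50) round a 103 mm wheel, axis 85 mm up at x +51.5, so its foremost line is x = 0. A fixed belt cover (x +120 to +440, 152 mm high) follows; the motor is on the -y side.
- rest (a point): Middle of the top of the flat steel work rest before the belt, 90 mm above the bench. The plate spans grinder x -212 to -6 mm, y -140 to +160 mm.
- fence: Fixed straight steel bar on the rest, square to the belt: 175 mm long, 12 thick, 18 high. Origin: mid-length of its working face, at the face's foot on the rest. x along the bar towards the belt (parallel to the grinder's x), +y out of the working face, to the side where the bracket belongs. The bar lies at y -12 to 0 mm, two 13 mm high clamp feet behind it to y -35.
- bracket: L-shaped bent steel flat bar, 8 mm thick, 45 high, standing on edge on the rest, about 0.5 kg. Origin: outer corner of the bend, underside. x along the short leg (80 mm; outer face y = 0, metal y 0 to 8), y along the long leg (100 mm; outer face x = 0, metal x 0 to 8), z up. At first the long leg points roughly at the belt; turned rightly its axes match the fence's. Mass centre x 20, y 31.
- short_leg_end (a point): Free end of the bracket's short leg, on its outer face, at mid height (bracket frame x 80, y 0, z 22.5 mm).
- bend_corner (a point): Outer corner of the bracket's bend at mid height (bracket frame x 0, y 0, z 22.5 mm).
- guard (a joint): Opening angle of the spark guard in rad: 0 closed (lying level over the front wheel), growing as its front edge swings up and back, stop at 1.75; 60 degrees is 1.047. Weight and a spring shut it from any angle (about 3 to 5 N at the handle).
- guard_hinge (a point): Middle of the guard's hinge axis, at grinder x +120 mm, y 0, 155 mm above the bench; the axis runs level along the grinder's y. The guard reaches 125 mm from it towards the operator, 146 mm wide, 37 mm deep at its front lip.
- guard_handle (a point): Middle of the guard's handle: round steel bar 10 mm thick, 100 long, level and parallel to the hinge, on two posts above the sheet near its front edge. Closed, its axis is 105 mm before the hinge axis (grinder x +15) and 40 mm above it (195 mm above the bench), with a 35 mm gap to the sheet below. It turns with the guard about the hinge.
- spanner: Bystander: steel spanner 170 mm long lying on the fixed belt cover. Origin at its middle, underside.
- bush: Bystander: steel bush, 36 mm in diameter, 30 mm high, standing on the rest behind the fence. Origin at its centre, underside.
- angle_grinder: Bystander: hand angle grinder, 290 mm long, 75 mm high, lying on the bench, disc up. Origin near its middle, underside.
- ear_defenders: Bystander: red ear defenders with a steel headband, 180 mm by 170 mm, 85 mm high. Origin between the cups, underside.
- flange_ring: Bystander: flat steel ring, 150 mm in diameter, 10 mm thick, lying on the bench. Origin at its centre, underside.
- done_bracket: Bystander: a finished bracket of the same shape, standing on the bench, not on the machine. Origin at its outer corner, underside.
Not all that is in view belongs to the job. Leave any blue or purple look-alike of the bracket alone.

How it is judged:
On the way, in this order (a step that is already met when the one before it is completed fails the run):
1. the bracket's short leg lies flat along the fence, its end facing the belt and a little short of it, let go (y of short_leg_end in the frame of fence between -0.004 and 0.004 m and y of bend_corner in the frame of fence between -0.004 and 0.004 m and x of short_leg_end in the frame of grinder between -0.042 and -0.008 m and z of short_leg_end in the frame of grinder between 0.1065 and 0.1185 m and angle between bracket's own z axis and vertical below 0.08 rad and linear speed of bracket below 0.02 m/s and contact force between the fingers and bracket below 0.1 N), for 0.3 s.
2. then the guard is raised to 60 degrees and held by the fingers (value of joint guard between 0.942 and 1.152 rad and velocity of joint guard between -0.1 and 0.1 rad/s and contact force between the fingers and guard above 1 N and contact force between guard and bracket below 0.1 N), for 0.2 s.
At the end, for the whole second after the job is handed in: The guard is still at 60 degrees open, give or take 6, and carried by the gripper's fingers (more than 1 N on the guard). The bracket stands on the rest, upright, untouched and at rest, both ends of its short leg's outer face within 4 mm of the fence, that leg's end 8 to 42 mm short of the belt (all of step 1 and all of step 2); the arm keeps its last pose, push and grip.
It fails at once if another thing on the bench or machine is moved by more than 30 mm (distance of any of spanner, bush, angle_grinder, ear_defenders, flange_ring, done_bracket from where it was at the start of the episode above 0.03 m).
It also fails if it takes over 58 s, if anything falls off the work surface, if the arm or the gripper's body presses on something with over 40 N, if the wrist force passes 120 N, or if a joint passes its speed limit or range.

### The arm

A 6-joint arm with a two-finger parallel gripper is mounted at the origin on the work surface. World frame = base frame: x ahead of the robot, y to its left, z up, the work surface at z = 0. Lengths are in m, angles in rad, forces in N, time in s.
With the tool pointing down it reaches from about 0.375 to 0.9 m from the base axis. Payload 3.1 kg.
Tool frame: the origin (TCP) lies on the centre line of the jaws, within the pads' length; the fingertips stand 8 mm ahead of it and the grasp point (between the pads) lies 11 mm behind it; z points along the fingers, y is the line along which they close (so a half turn about z gives the same grasp; the last joint's range is limited). The gripper opens to 87 mm and grips with 3 to 60 N. Pads are 19 mm wide; open, the fingers measure 117 mm over their backs; the gripper's body (75 mm by 190 mm) begins 51 mm behind the grasp point.
Start: joints at [-1.419, 0.527, 1.433, -0, 1.181, -0.178], TCP at [0.203, -0.591, 0.231] pointing down, gripper open.
Joint ranges: [-3.08, 3.08], [-0.75, 2.2], [0.22, 2.44], [-1.43, 4.57], [0, 2.65], [-2.85, 2.85]. Speed limits (rad/s): [2.79, 2.79, 3.14, 3.14, 3.14, 3.14].

### API

Orientations are given as a unit quaternion [x, y, z, w].
In Python, from rig import robot gives the robot as it stands. The module is installed in compiled form; this text tells all that it offers.
- The arm moves only by the tool send_rows, never from a script. Its argument "increments" is one flat list of numbers, 7 for each row, row after row: the turn, a rotation vector about the world's x, y, z in rad, then the shift along the world's x, y, z in cm, then the opening, from 0 (shut) to 1 (fully open). A call has 1 to 20 rows; each row shifts and turns the commanded pose from where the row before left it; what a row does not reach is not made up. A row lasts 1/12 s, in which the tool goes at most 41.7 mm and 7.16 degrees, less where a joint would pass 70% of its speed; a pose out of reach is approached as far as the arm can. A call is refused whole if a number of a shift passes 4.17 or a number of a turn 0.125, either way. A call with a gripper value outside its range is refused whole. The fingers move at their own pace and stop on an object; "newtons" is the grip in N (left out, the last holds). Time passes only in rows, so rows that do not move let the fingers close. It gives the time, the measured TCP pose, the force, the opening and the grip force at its end, in the units of the state.
- robot.get_obs(): the state, without advancing time (a new reading comes with each control period).
- robot.camera(name): name is "side" or "top" or "wrist"; returns a dict with "image" (420x560x3 uint8, red, green, blue), "range_z" (420x560 float32, m along the optical axis (not along the pixel's ray), 0 where there is no reading), "fx", "fy", "cx", "cy" (pixels), "dist_coeffs" ([k1, k2, p1, p2, k3] as OpenCV has them; the pictures are not rectified), "R" (3x3) and "t" (3): a world point X has camera coordinates R X + t. Camera axes: x right, y down, z forward; pixel columns grow to the right and rows downward; lengths in m; the calibration is good to about 2 mm. A picture is of the moment at which its call begins.
- robot.hand_in(): hands the job in; it is judged then, once.
The state is a dict: "time": time; "q": joint angles; "joint_velocities": joint speeds; "joint_torque": joint torques, N m; "position": TCP position; "tool_rot": TCP orientation; "ft_force": force on the tool from outside, world axes, zero at the start; "moment": the same for the moment, N m; "grip_width": finger opening in m; "grip_force": force on a finger pad.
Only numpy, scipy, OpenCV 4.12 (cv2) and the standard library are available. Lean on these libraries where they do the work, as an engineer would, in place of code of your own. Each camera call takes 0.05 s, during which the arm holds its last target. There are 200 camera calls.

## Working session

There is one attempt and no reset: what is moved stays moved. The work goes in short steps, Python scripts to look and compute and a tool call to move; the robot and the scene stay as the last step left them, time stands still between calls to the robot, and variables do not carry over. Pictures are saved under pics/ and viewed, at most 10 in all, crops included, and the job is handed in when it is done.

Besides the shell and the picture viewer there is one more tool, called after "Request:" as name(argument=value, ...), one argument or row to a line, values as JSON. send_rows: Moves the arm, as the interface text tells. Its arguments: {"type":"object","properties":{"increments":{"type":"array"},"newtons":{"type":"number"}},"required":["increments"]}

```bash
mkdir -p pics
cat > h.py <<'E'
import numpy as np, cv2
from rig import robot
def cam(n):
    c=robot.camera(n); c['K']=np.array([[c['fx'],0,c['cx']],[0,c['fy'],c['cy']],[0,0,1.]]); c['R']=np.array(c['R']); c['t']=np.array(c['t']); c['D']=np.array(c['dist_coeffs'],float); return c
def rays(c,px):
    p=cv2.undistortPoints(np.array(px,float).reshape(-1,1,2),c['K'],c['D']).reshape(-1,2)
    return np.c_[p,np.ones(len(p))]
def onplane(c,px,z):
    d=rays(c,px)@c['R']; o=-c['R'].T@c['t']; return o+d*((z-o[2])/d[:,2])[:,None]
def cloud(c):
    h,w=c['range_z'].shape; u,v=np.meshgrid(np.arange(w),np.arange(h))
    r=rays(c,np.c_[u.ravel(),v.ravel()])*c['range_z'].reshape(-1,1)
    P=(r-c['t'])@c['R']; P[c['range_z'].ravel()==0]=np.nan; return P.reshape(h,w,3)
def save(n,im): cv2.imwrite('pics/'+n,im[:,:,::-1])
E
python3 - <<'E'
from h import *
import pickle
o=robot.get_obs();print(o)
a=cam('top');b=cam('side');pickle.dump((a,b),open('tb.pkl','wb'))
save('top.png',a['image']);save('side.png',b['image'])
for c in(a,b):print(-c['R'].T@c['t'],c['R'][2])
E
```

```text
{'time': 0.0, 'q': array([-1.41851464e+00,  5.28466782e-01,  1.43390899e+00, -3.08757251e-05,
        1.18139710e+00, -1.78528578e-01]), 'joint_velocities': array([ 0.00066276,  0.00279911,  0.00053025, -0.00035815, -0.00077828,
        0.00152195]), 'joint_torque': array([-2.66900643e-04, -4.40039098e+01, -1.76590419e+01,  6.32768590e-02,
        5.80664689e-02, -1.61919024e-04]), 'position': array([ 0.20289741, -0.59038591,  0.22956912]), 'tool_rot': array([ 9.86350177e-01,  1.64657644e-01,  3.10875289e-08, -1.09020444e-03]), 'ft_force': array([-0.12821095, -0.42716472, -1.56945262]), 'moment': array([ 0.04177239,  0.0023185 , -0.01231616]), 'grip_force': 0.0, 'grip_width': 0.08698947383520295}
[ 0.19201096 -0.10263866  1.70964212] [ 0.20649218  0.01351352 -0.97835493]
[0.40369398 0.84991822 1.01142726] [ 0.10282593 -0.72723024 -0.67864793]
```

View pics/top.png

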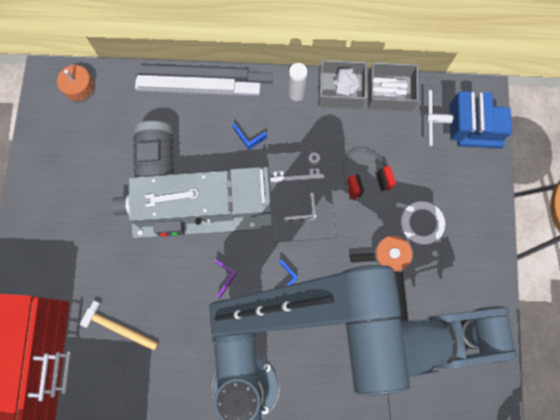

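View pics/side.png

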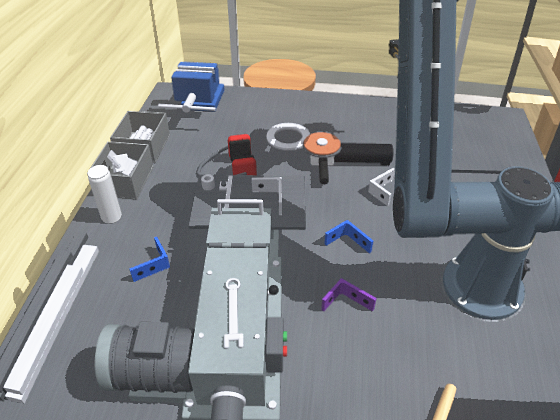

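The grinder is at (200,200) in the top view, with its x running to image left (world +y). The grey bracket stands on the rest at about (300,212), the fence at (297,178) and the bush at (314,158). The blue brackets at (250,135) and (288,272) and the purple one at (226,278) are look-alikes. The grey one under the arm in the side view, at (382,185), is the done bracket. I'll take the grey one on the rest and confirm it in a crop.

Run:
```python
from h import *
import pickle
a,b=pickle.load(open('tb.pkl','rb'))
im=a['image'][150:250,250:350]
A=cv2.resize(im,(500,500),interpolation=cv2.INTER_CUBIC)
B=cv2.resize(b['image'][160:240,180:320],(0,0),fx=2.1,fy=2.1,interpolation=cv2.INTER_CUBIC)
out=np.zeros((500,800,3),np.uint8);out[:,:500]=A;out[:B.shape[0],502:502+B.shape[1]]=B[:,:298]
save('crop.png',out)
P=cloud(a)
for r in range(160,245,6): print(r,[int(1000*P[r,c,2]) for c in range(256,346,5)])
print(P[200,300],P[212,300],P[180,300], P[190,235])
```

```text
Traceback (most recent call last):
ValueError: cannot convert float NaN to integer
```

View pics/crop.png

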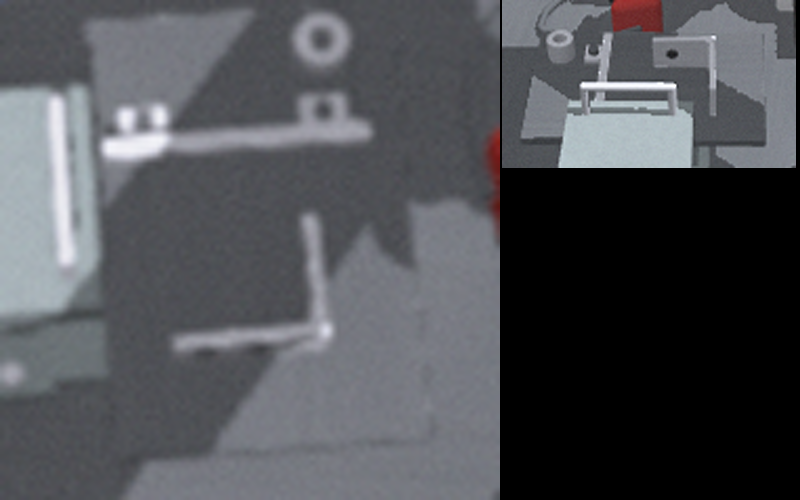

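The crop shows the grey L on the rest: corner at about (314.5,218) in the full image, long-leg end at (285,219), short-leg end at (312,193). The fence bar runs from (271,179) to (324,176). No blue or purple piece is near it, so this one fits.

Run:
```python
from h import *
import pickle
a,b=pickle.load(open('tb.pkl','rb'))
f=lambda l,z:print(np.round(onplane(a,[(250+x/5-.4,150+y/5-.4) for x,y in l],z),4).tolist())
print('fence top centre');f([(103,148),(372,131)],.108)
print('bracket top centreline: long end, corner, short end');f([(174,343),(326,331),(309,214)],.135)
print('handle');f([(54,97),(67,266)],.195)
print('bush');f([(321,40)],.12)
```

```text
fence top centre
[[0.6672, -0.0467, 0.108], [0.6877, -0.2226, 0.108]]
bracket top centreline: long end, corner, short end
[[0.533, -0.0997, 0.135], [0.5456, -0.1956, 0.135], [0.6218, -0.182, 0.135]]
handle
[[0.6728, -0.0175, 0.195], [0.565, -0.0318, 0.195]]
bush
[[0.7446, -0.1862, 0.12]]
```

Request:
send_rows(
  increments=[0,0,0.099,2.41,3.0,0.36,1,0,0,0.099,2.41,3.0,0.36,1,0,0,0.099,2.41,3.0,0.36,1,0,0,0.099,2.41,3.0,0.36,1,0,0,0.099,2.41,3.0,0.36,1,0,0,0.099,2.41,3.0,0.36,1,0,0,0.099,2.41,3.0,0.36,1,0,0,0.099,2.41,3.0,0.36,1,0,0,0.099,2.41,3.0,0.36,1,0,0,0.099,2.41,3.0,0.36,1,0,0,0.099,2.41,3.0,0.36,1,0,0,0.099,2.41,3.0,0.36,1,0,0,0.099,2.41,3.0,0.36,1,0,0,0.099,2.41,3.0,0.36,1,0,0,0,0,0,0,1,0,0,0,0,0,0,1],
)

```text
time: 1.43
position: [0.5412, -0.1692, 0.2807]
tool_rot: [0.652, 0.758, -0.0, -0.0]
ft_force: [-0.2, -0.2, 0.2]
grip_width: 0.0869
grip_force: 0.0
```

Run:
```python
from h import *
import pickle
w=cam('wrist');pickle.dump(w,open('w1.pkl','wb'));save('w1.png',w['image'])
o=robot.get_obs();print(o['time'],o['position'],o['tool_rot'],o['q'],-w['R'].T@w['t'])
```

```text
1.4833 [ 0.54027552 -0.17035823  0.28046535] [ 6.53124224e-01  7.57250506e-01 -4.44754312e-04 -4.69852700e-04] [-5.02304938e-01  3.93539154e-01  1.52067185e+00 -7.16299113e-04
  1.22848581e+00 -6.49454337e-01] [ 0.53053536 -0.09028067  0.43467993]
```

View pics/w1.png

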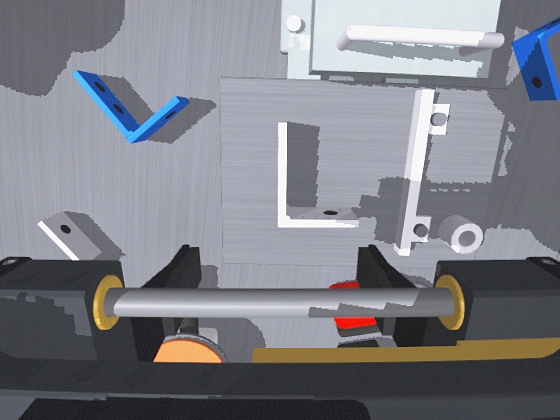

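The wrist view shows the bracket's top edge clearly: corner at (278,227), long-leg end at (282,123), short-leg end at (357,226). It also shows the fence bar from (425,90) to (404,254), the handle from (345,38) to (498,40) and the bush at (462,235).

```bash
cat > m.py <<'E'
from h import *
def edges(w,box,z0,z1,zt,thr=200):
    x0,y0,x1,y1=box;P=cloud(w);m=np.zeros(w['range_z'].shape,bool);m[y0:y1,x0:x1]=1
    m&=(P[...,2]>z0)&(P[...,2]<z1)
    v,u=np.nonzero(m);return onplane(w,np.c_[u,v],zt)
E
python3 - <<'E'
from m import *
import pickle
w=pickle.load(open('w1.pkl','rb'))
P=cloud(w)
print('rest z',np.nanmedian(P[150:200,320:380,2]),'nan',np.isnan(P[...,0]).mean())
for n,box,z0,z1,zt in [('long',(268,112,300,210),.127,.145,.135),('short',(292,205,372,240),.127,.145,.135),('fence',(395,80,440,262),.103,.125,.108),('handle',(355,20,490,55),.185,.21,.2)]:
    Q=edges(w,box,z0,z1,zt)[:,:2]
    if len(Q)<10: print(n,len(Q));continue
    (c,s,a)=cv2.minAreaRect((Q*1000).astype(np.float32))
    print(n,len(Q),np.round(c,1),np.round(s,1),round(a,2),np.round(cv2.boxPoints((c,s,a)),1).tolist())
E
```

```text
rest z 0.0898830490206916 nan 0.00405187074829932
long 778 [ 541.5 -138.9] [ 7.7 81.8] 8.52 [[531.5999755859375, -99.0], [543.7000122070312, -179.89999389648438], [551.2999877929688, -178.6999969482422], [539.2000122070312, -97.9000015258789]]
short 666 [ 591.5 -185.7] [65.5  9.4] 8.49 [[558.5, -185.89999389648438], [559.9000244140625, -195.1999969482422], [624.5999755859375, -185.5], [623.2000122070312, -176.1999969482422]]
fence 2271 [ 686.9 -128.4] [ 30.4 183.4] 6.95 [[660.7000122070312, -39.20000076293945], [682.9000244140625, -221.3000030517578], [713.0999755859375, -217.60000610351562], [690.9000244140625, -35.599998474121094]]
handle 2216 [619.  -26.5] [93.4 11.4] 5.83 [[572.0, -25.600000381469727], [573.0999755859375, -36.900001525878906], [666.0999755859375, -27.399999618530273], [664.9000244140625, -16.100000381469727]]
```

Run:
```python
from m import *
import pickle
w=pickle.load(open('w1.pkl','rb'));P=cloud(w)
# fence working-face top edge
pts=[]
for r in range(95,240,3):
    u=[c for c in range(385,440) if .1<P[r,c,2]<.12]
    if u: pts.append((u[0],r))
Q=onplane(w,pts,.108)[:,:2]*1000
l=cv2.fitLine(Q.astype(np.float32),cv2.DIST_HUBER,0,.01,.01).ravel()
print('fence dir',np.degrees(np.arctan2(l[1],l[0])),'pt',l[2:])
n=np.array([-l[1],l[0]]);print('resid',np.round(np.std((Q-l[2:])@n),2))
# rest plate edges
L=[];B=[]
for r in range(90,255,3):
    u=[c for c in range(200,260) if .085<P[r,c,2]<.095]
    if u: L.append((u[0],r))
for c in range(225,275,3):
    v=[r for r in range(240,285) if P[r,c,2]>.085 and P[r,c,2]<.095]
    if v: B.append((c,v[-1]))
for nme,S in(('side',L),('front',B)):
    Q=onplane(w,S,.09)[:,:2]*1000
    l=cv2.fitLine(Q.astype(np.float32),cv2.DIST_HUBER,0,.01,.01).ravel()
    print(nme,np.degrees(np.arctan2(l[1],l[0])),l[2:])
```

```text
fence dir -83.11031 pt [ 672.4233  -136.13197]
resid 0.45
side -82.92771 [ 477.36343 -151.03268]
front 7.905193 [ 524.1872  -263.62997]
```

Request:
send_rows(
  increments=[0,0,0,0.45,0.4,-3,1,0,0,0,0,0,-3.5,1,0,0,0,0,0,-3.5,1,0,0,0,0,0,-3,1,0,0,0,0,0,-2.3,1,0,0,0,0,0,-1.5,1,0,0,0,0,0,-0.5,1,0,0,0,0,0,0,1,0,0,0,0,0,0,1],
)

```text
time: 2.23
position: [0.5448, -0.1682, 0.1083]
tool_rot: [0.654, 0.756, -0.0, 0.0]
ft_force: [0.7, -0.4, 0.6]
grip_width: 0.0871
grip_force: 0.0
```

Request:
send_rows(
  increments=[0,0,0,0,0,0,0,0,0,0,0,0,0,0,0,0,0,0,0,0,0,0,0,0,0,0,0,0,0,0,0,0,0,0,0,0,0,0,0,0,0,0,0,0,0,0,0,0,0,0,0,0,0,0,0,0],
  newtons=35,
)

```text
time: 2.9
position: [0.5449, -0.167, 0.1079]
tool_rot: [0.654, 0.757, -0.0, -0.0]
ft_force: [-0.6, 0.2, 0.3]
grip_width: 0.0413
grip_force: 0.0
```

Request:
send_rows(
  increments=[0,0,0,0,0,0,0,0,0,0,0,0,0,0,0,0,0,0,0,0,0,0,0,0,0,0,0,0,0,0,0,0,0,0,0,0,0,0,0,0,0,0,0,0,0,0,0,0,0,0,0,0,0,0,0,0],
)

```text
time: 3.57
position: [0.5446, -0.1671, 0.1079]
tool_rot: [0.654, 0.757, -0.0, -0.0]
ft_force: [-0.8, -0.5, 0.5]
grip_width: 0.0076
grip_force: 35.0
```

Request:
send_rows(
  increments=[0,0,0,0,0,1,0,0,0,0,0,0,1.5,0,0,0,0,0,0,1,0,0,0,0.1189,0.715,0.208,0,0,0,0,0.1189,0.715,0.208,0,0,0,0,0.1189,0.715,0.208,0,0,0,0,0.1189,0.715,0.208,0,0,0,0,0.1189,0.715,0.208,0,0,0,0,0.1189,0.715,0.208,0,0,0,0,0.1189,0.715,0.208,0,0,0,0,0.1189,0.715,0.208,0,0,0,0,0.1189,0.715,0.208,0,0,0,0,0.1189,0.715,0.208,0,0,0,0,0.1189,0.715,0.208,0,0,0,0,0.1189,0.715,0.208,0,0,0,0,0.1189,0.715,0.208,0,0,0,0,0,0,0,0,0,0,0,0,0,0,0],
)

```text
validation failed for argument at $.in...
```

Run:
```python
from h import *
import pickle
w=cam('wrist');s=cam('side');pickle.dump((w,s),open('w2.pkl','wb'))
S=cv2.resize(s['image'][130:270,160:340],(533,415))
out=np.zeros((420,800,3),np.uint8);out[:,:400]=cv2.resize(w['image'],(400,420)) if 0 else cv2.resize(w['image'][:,80:480],(400,420));out[:415,402:]=S[:,:398]
save('w2.png',out)
o=robot.get_obs();print(o['time'],o['position'],o['tool_rot'],o['q'],o['ft_force'],o['moment'])
```

```text
3.6667 [ 0.54459874 -0.16707728  0.10788857] [ 6.53632856e-01  7.56811709e-01 -1.90977738e-04 -3.00835556e-04] [-4.93655846e-01  6.23293569e-01  1.67771116e+00 -3.25032086e-04
  8.41258165e-01 -6.39485827e-01] [-1.48716222 -0.35195482  0.76972591] [-0.0919865   0.15279981  0.03734452]
```

View pics/w2.png

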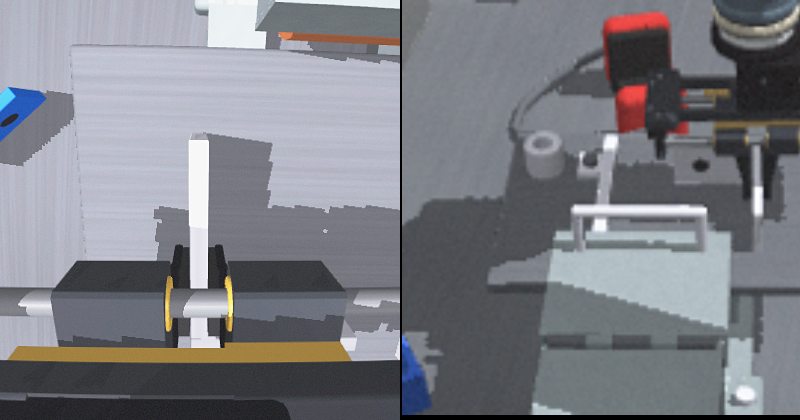

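The move was refused for a wrong count of numbers and nothing moved. The picture shows the leg gripped centrally: leg top at crop (199,140–230), fingers closed at (200,300). I'll resend it.

Request:
send_rows(
  increments=[0,0,0,0,0,1,0,0,0,0,0,0,1.5,0,0,0,0,0,0,1,0,0,0,0.1189,0.715,0.208,0,0,0,0,0.1189,0.715,0.208,0,0,0,0,0.1189,0.715,0.208,0,0,0,0,0.1189,0.715,0.208,0,0,0,0,0.1189,0.715,0.208,0,0,0,0,0.1189,0.715,0.208,0,0,0,0,0.1189,0.715,0.208,0,0,0,0,0.1189,0.715,0.208,0,0,0,0,0.1189,0.715,0.208,0,0,0,0,0.1189,0.715,0.208,0,0,0,0,0.1189,0.715,0.208,0,0,0,0,0.1189,0.715,0.208,0,0,0,0,0.1189,0.715,0.208,0,0,0,0,0,0,0,0,0,0,0,0,0,0,0,0],
)

```text
time: 5.17
position: [0.6377, -0.1398, 0.1428]
tool_rot: [-0.059, 0.998, 0.0, -0.0]
ft_force: [0.4, -0.0, -4.7]
grip_width: 0.0077
grip_force: 35.0
```

Run:
```python
from h import *
import pickle
w=cam('wrist');s=cam('side');pickle.dump((w,s),open('w2.pkl','wb'))
S=cv2.resize(s['image'][130:270,160:340],(533,415))
out=np.zeros((420,800,3),np.uint8);out[:,:400]=w['image'][:,80:480];out[:415,402:]=S[:,:398]
save('w3.png',out)
o=robot.get_obs();print(o['time'],o['position'],o['tool_rot'],o['q'],o['ft_force'],o['moment'],o['grip_width'])
```

```text
5.2667 [ 0.6371291  -0.13991722  0.14275588] [-5.92418293e-02  9.98243469e-01  2.03410159e-04 -5.83934171e-04] [-3.87106932e-01  6.65352660e-01  1.43579244e+00 -1.58955088e-04
  1.04167662e+00 -2.07637603e+00] [-0.18111853  0.17923827 -5.48247252] [-0.01297368 -0.16097929 -0.03492107] 0.0076801977258394594
```

View pics/w3.png

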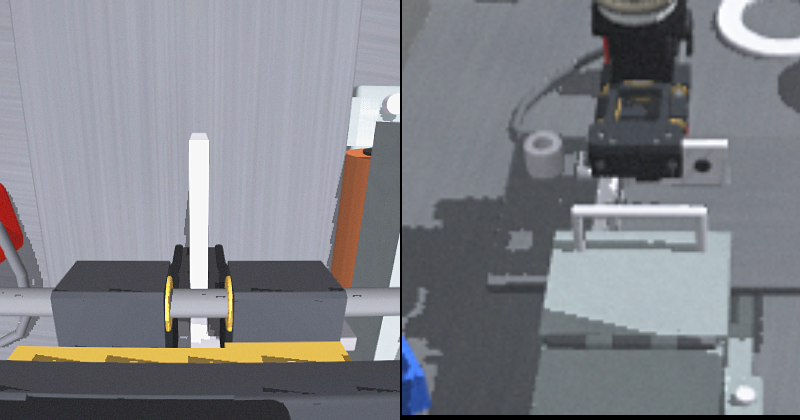

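The bracket is turned: in the crop the long leg runs from (199,135) to (199,345), back towards the robot, with the belt (orange) on the right. Next I lower it.

Request:
send_rows(
  increments=[0,0,0.0015,0,0,-1.3,0,0,0,0,0,0,-1,0,0,0,0,0,0,-0.6,0,0,0,0,0,0,-0.3,0,0,0,0,0,0,-0.2,0,0,0,0,0,0,0,0,0,0,0,0,0,0,0],
)

```text
time: 5.85
position: [0.6381, -0.1402, 0.1092]
tool_rot: [-0.061, 0.998, -0.0, 0.0]
ft_force: [-0.2, 0.4, -4.9]
grip_width: 0.0077
grip_force: 35.0
```

Request:
send_rows(
  increments=[0,0,0,0.1,0.012,-0.03,0,0,0,0,0.1,0.012,0,0,0,0,0,0.1,0.012,0,0,0,0,0,0.08,0.01,0,0,0,0,0,0,0,0,0,0,0,0,0,0,0,0],
)

```text
time: 6.35
position: [0.6418, -0.1396, 0.1087]
tool_rot: [-0.061, 0.998, -0.0, 0.0]
ft_force: [0.5, 0.2, -5.3]
grip_width: 0.0079
grip_force: 35.0
```

Request:
send_rows(
  increments=[0,0,0,0.05,0.006,0,0,0,0,0,0.05,0.006,0,0,0,0,0,0.05,0.006,0,0,0,0,0,0,0,0,0,0,0,0,0,0,0,0],
)

```text
time: 6.77
position: [0.6432, -0.1394, 0.1086]
tool_rot: [-0.061, 0.998, 0.0, -0.0]
ft_force: [0.3, -0.1, -5.0]
grip_width: 0.0079
grip_force: 35.0
```

Request:
send_rows(
  increments=[0,0,0,0.05,0.006,0,0,0,0,0,0.05,0.006,0,0,0,0,0,0,0,0,0,0,0,0,0,0,0,0],
)

```text
time: 7.1
position: [0.6437, -0.1393, 0.1086]
tool_rot: [-0.061, 0.998, 0.0, -0.001]
ft_force: [-0.9, 0.4, -4.6]
grip_width: 0.0078
grip_force: 35.0
```

Run:
```python
from h import *
o=robot.get_obs();print(o['position'],o['ft_force'],o['moment'])
```

```text
[ 0.64371349 -0.13927246  0.10856806] [-0.8970755   0.42697455 -4.60219195] [-0.02943907  0.10991081 -0.03385104]
```

Request:
send_rows(
  increments=[0,0,0,0.05,0.006,0,0,0,0,0,0.05,0.006,0,0,0,0,0,0,0,0,0,0,0,0,0,0,0,0],
)

```text
time: 7.43
position: [0.6437, -0.1392, 0.1085]
tool_rot: [-0.061, 0.998, 0.0, -0.002]
ft_force: [-5.0, -1.2, -1.9]
grip_width: 0.0077
grip_force: 35.0
```

Run:
```python
from h import *
o=robot.get_obs();print(o['position'],o['ft_force'],o['moment'])
```

```text
[ 0.64373707 -0.1392235   0.10851541] [-5.0026783  -1.21776219 -1.87145805] [-0.16932886  0.66132645  0.03638894]
```

The bracket touches the fence evenly (5 N). I'll ease off, set it down, and open the fingers.

Request:
send_rows(
  increments=[0,0,0,-0.08,-0.01,-0.05,0,0,0,0,0,0,-0.05,0,0,0,0,0,0,0,0,0,0,0,0,0,0,0],
)

```text
time: 7.77
position: [0.6437, -0.1392, 0.1079]
tool_rot: [-0.061, 0.998, 0.0, -0.001]
ft_force: [-6.2, -0.7, -0.6]
grip_width: 0.0076
grip_force: 35.0
```

Request:
send_rows(
  increments=[0,0,0,0,0,0,0.4,0,0,0,0,0,0,0.4,0,0,0,0,0,0,0.4,0,0,0,0,0,0,0.4,0,0,0,0,0,0,0.4,0,0,0,0,0,0,0.4],
)

```text
time: 8.27
position: [0.6449, -0.1393, 0.1079]
tool_rot: [-0.061, 0.998, -0.0, 0.001]
ft_force: [0.7, 0.3, -0.3]
grip_width: 0.0332
grip_force: 0.0
```

Request:
send_rows(
  increments=[0,0,0,0,0,1,0.4,0,0,0,0,0,2.5,0.4,0,0,0,0,0,4,0.4,0,0,0,0,0,4,0.6,0,0,0,-1.5,2.5,3,0.8,0,0,0,-1.5,2.5,2.5,0.8,0,0,0,0,0,0,0.8,0,0,0,0,0,0,0.8],
)

```text
time: 8.93
position: [0.6149, -0.0885, 0.2806]
tool_rot: [-0.062, 0.998, -0.001, 0.003]
ft_force: [0.1, 0.2, -0.2]
grip_width: 0.0602
grip_force: 0.0
```

Run:
```python
from h import *
import pickle
w=cam('wrist');s=cam('side');t=cam('top');pickle.dump((w,s,t),open('w4.pkl','wb'))
S=cv2.resize(s['image'][150:260,180:300],(0,0),fx=2,fy=2);T=cv2.resize(t['image'][150:250,250:350],(240,240))
out=np.zeros((480,800,3),np.uint8);out[:420,:560]=w['image'];out[:220,560:]=S;out[225:465,560:]=T
save('w4.png',out)
o=robot.get_obs();print(o['time'],o['position'],o['tool_rot'],o['q'],o['ft_force'])
```

```text
9.0833 [ 0.61420317 -0.08984241  0.27650077] [-6.09490329e-02  9.98140586e-01  1.40470836e-04 -7.52965968e-04] [-3.24881441e-01  4.76050177e-01  1.38917565e+00 -3.20130279e-04
  1.27786778e+00 -2.01755880e+00] [ 0.02307589 -0.88864019 -0.73424037]
```

View pics/w4.png

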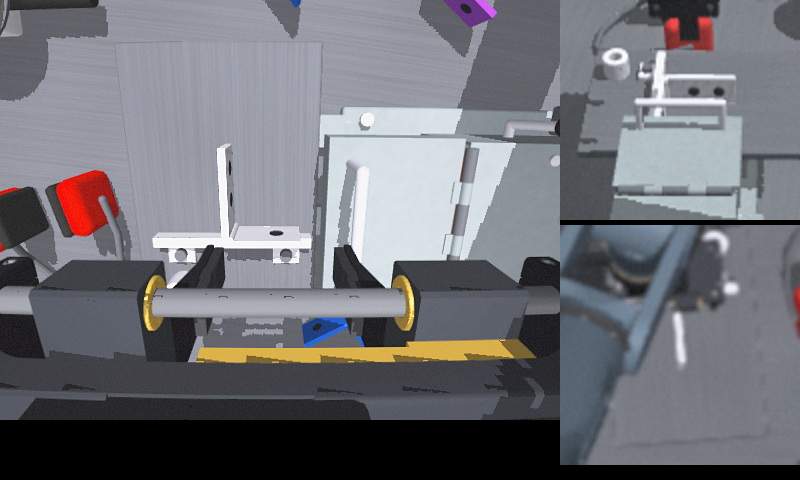

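The bracket stands along the fence: short leg from (225,237) to (305,235), long leg up to (224,147). The handle runs from (360,165) to (360,258). Next I measure both.

Run:
```python
from m import *
import pickle
w,s,t=pickle.load(open('w4.pkl','rb'))
gx=np.array([-.1201,.9928]);gy=np.array([-.9928,-.1201])
G=lambda Q:np.c_[Q@gx+112.7,Q@gy+651.2]  # grinder x, fence y
for n,box,z0,z1,zt in [('short',(215,218,318,250),.127,.145,.135),('long',(212,140,240,225),.127,.145,.135),('handle',(335,170,385,245),.188,.21,.2)]:
    Q=edges(w,box,z0,z1,zt)[:,:2]*1000
    if n!='handle': 
        g=G(Q); print(n,len(Q),'gx',np.percentile(g[:,0],[1,99]),'fy',np.percentile(g[:,1],[1,50,99]))
        if n=='short':
            for a,b in((-95,-75),(-45,-30)):
                k=g[(g[:,0]>a)&(g[:,0]<b)];print(a,b,np.percentile(k[:,1],[2,50,98]) if len(k) else 0)
    else:
        l=cv2.fitLine(Q.astype(np.float32),cv2.DIST_HUBER,0,.01,.01).ravel();print(n,len(Q),l,G(Q.mean(0)[None]))
P=cloud(w)
im=w['image'].astype(int);k=(im[...,0]>im[...,2]+70)&(P[...,2]>.03)&(P[...,2]<.14)
k[:, :300]=0
v,u=np.nonzero(k);print('belt?',len(u),np.nanpercentile(G(P[k][:,:2]*1000)[:,0],[2,50]) if len(u) else '')
```

```text
short 974 gx [-106.9898412   -29.10653679] fy [-1.57786873  4.99191166 28.54594599]
-95 -75 [-1.55146281  2.90030102  8.2991928 ]
-45 -30 [-1.28876465  3.12297472  8.50789054]
long 742 gx [-107.34567668  -98.36221358] fy [23.06097113 62.41502465 97.2748329 ]
handle 996 [ 9.9249154e-01  1.2231305e-01  5.9830542e+02 -2.9011831e+01] [[12.05636875 60.78748122]]
belt? 19 [121.64396056 122.41381718]
```

The bracket is good: its end is 28 mm short of the belt and it lies flat along the fence. Next, the handle at about (0.623, -0.025).

Request:
send_rows(
  increments=[0,0,0,0.3,2.2,0,0.8,0,0,0,0.3,2.2,0,0.8,0,0,0,0.3,2.1,0,0.8,0,0,0,0,0,-2.5,0.8,0,0,0,0,0,-3,0.8,0,0,0,0,0,-2.5,0.8,0,0,0,0,0,-1.25,0.8,0,0,0,0,0,0,0.8,0,0,0,0,0,0,0.05,0,0,0,0,0,0,0.05,0,0,0,0,0,0,0.05,0,0,0,0,0,0,0.05,0,0,0,0,0,0,0.05,0,0,0,0,0,0,0.05,0,0,0,0,0,0,0.05,0,0,0,0,0,0,0.05,0,0,0,0,0,0,0.05,0,0,0,0,0,0,0.05,0,0,0,0,0,0,0.05,0,0,0,0,0,0,0.05],
  newtons=25,
)

```text
time: 10.75
position: [0.6234, -0.0242, 0.185]
tool_rot: [-0.061, 0.998, 0.0, -0.0]
ft_force: [-0.2, 0.3, 0.1]
grip_width: 0.0086
grip_force: 25.0
```

Run:
```python
from h import *
o=robot.get_obs();print(o['position'],o['ft_force'],o['moment'],o['grip_width'],o['grip_force'])
gx=np.array([-.1199,.9928])
# handle arc, grinder x/z from closed; deltas per 6 deg
r=np.hypot(105,40);a0=np.arctan2(40,105)
p=[(-r*np.cos(a0+np.radians(k)),r*np.sin(a0+np.radians(k))) for k in np.arange(0,61,3)]
d=np.diff(p,axis=0)
for x,z in d: print(np.round([x*gx[0]/10,x*gx[1]/10,z/10],2).tolist())
print(np.sum(d,0))
```

```text
[ 0.6233884  -0.02415203  0.18504128] [-0.20187268  0.32110406  0.12378494] [ 0.27929427 -0.12528431 -0.00202992] 0.008550323310620495 25.00015139579773
[-0.03, 0.22, 0.54]
[-0.03, 0.25, 0.53]
[-0.03, 0.28, 0.52]
[-0.04, 0.3, 0.5]
[-0.04, 0.33, 0.49]
[-0.04, 0.35, 0.47]
[-0.05, 0.38, 0.45]
[-0.05, 0.4, 0.43]
[-0.05, 0.42, 0.41]
[-0.05, 0.44, 0.38]
[-0.06, 0.46, 0.36]
[-0.06, 0.48, 0.33]
[-0.06, 0.5, 0.31]
[-0.06, 0.51, 0.28]
[-0.06, 0.53, 0.25]
[-0.07, 0.54, 0.23]
[-0.07, 0.55, 0.2]
[-0.07, 0.56, 0.17]
[-0.07, 0.57, 0.14]
[-0.07, 0.57, 0.11]
[87.14101615 70.9326674 ]
```

Request:
send_rows(
  increments=[0,0,0,-0.03,0.22,0.54,0.05,0,0,0,-0.03,0.25,0.53,0.05,0,0,0,-0.03,0.28,0.52,0.05,0,0,0,-0.04,0.3,0.5,0.05,0,0,0,-0.04,0.33,0.49,0.05,0,0,0,-0.04,0.35,0.47,0.05,0,0,0,-0.05,0.38,0.45,0.05,0,0,0,-0.05,0.4,0.43,0.05],
)

```text
time: 11.42
position: [0.6205, 0.0002, 0.2253]
tool_rot: [-0.061, 0.998, -0.001, 0.0]
ft_force: [1.7, -4.9, -3.1]
grip_width: 0.0092
grip_force: 25.0
```

Forces are low and the guard follows. I'll finish the arc.

Request:
send_rows(
  increments=[0,0,0,-0.05,0.42,0.41,0.05,0,0,0,-0.05,0.44,0.38,0.05,0,0,0,-0.06,0.46,0.36,0.05,0,0,0,-0.06,0.48,0.33,0.05,0,0,0,-0.06,0.5,0.31,0.05,0,0,0,-0.06,0.51,0.28,0.05,0,0,0,-0.06,0.53,0.25,0.05,0,0,0,-0.07,0.54,0.23,0.05,0,0,0,-0.07,0.55,0.2,0.05,0,0,0,-0.07,0.56,0.17,0.05,0,0,0,-0.07,0.57,0.14,0.05,0,0,0,-0.07,0.57,0.11,0.05,0,0,0,0,0,0,0.05,0,0,0,0,0,0,0.05,0,0,0,0,0,0,0.05,0,0,0,0,0,0,0.05],
)

```text
time: 12.75
position: [0.6132, 0.0612, 0.259]
tool_rot: [-0.061, 0.998, -0.001, 0.001]
ft_force: [-0.6, -5.3, 7.2]
grip_width: 0.0088
grip_force: 25.0
```

Run:
```python
from h import *
import pickle
w=cam('wrist');s=cam('side');pickle.dump((w,s),open('w5.pkl','wb'))
S=cv2.resize(s['image'][120:300,170:330],(0,0),fx=2.3,fy=2.3)
out=np.zeros((420,780,3),np.uint8);out[:,:400]=w['image'][:,80:480];out[:S.shape[0],405:405+S.shape[1]]=S
save('w5.png',out)
o=robot.get_obs();print(o['time'],o['position'],o['tool_rot'],o['ft_force'],o['moment'],o['grip_width'],o['grip_force'])
d=o['position']-[.6234,-.0242,.185];print('dgx,dz mm',1000*(d[:2]@[-.1201,.9928]),1000*d[2])
```

```text
12.85 [0.61318437 0.06120299 0.2589994 ] [-0.06137042  0.99811334 -0.00134895  0.00126819] [-0.43786398 -5.61414842  6.21576561] [-0.90086889  0.06671192  0.04335509] 0.009096864077139779 24.99652773141861
dgx,dz mm 86.01498283486762 73.99940144300243
```

View pics/w5.png

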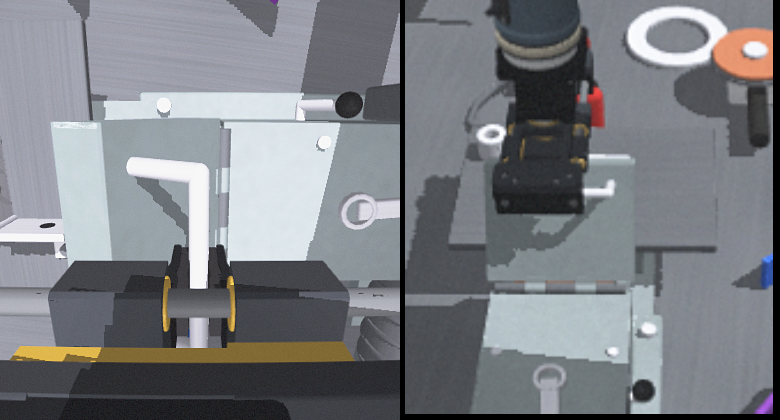

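The handle is in the pads at crop (199,300). The guard sheet stands up at (140,200) and the spanner is still on the cover. I'll check the sheet angle by a plane fit, check the bracket, and confirm things are at rest.

Run:
```python
from h import *
import pickle
w,s=pickle.load(open('w5.pkl','rb'))
def ang(P):
    Q=P.reshape(-1,3);Q=Q[~np.isnan(Q).any(1)]
    for _ in range(4):
        c=np.median(Q,0);n=np.linalg.svd(Q-c,full_matrices=False)[2][2];e=np.abs((Q-c)@n);Q=Q[e<max(.003,np.median(e)*2)]
    return len(Q),np.degrees(np.arccos(abs(n[2])))
print('sheet tilt wrist',ang(cloud(w)[135:165,195:290]),ang(cloud(w)[190:250,195:250]))
print('side',ang(cloud(s)[200:235,212:260]))
P=cloud(w);g=P[215:250,80:160];k=(g[...,2]>.127)&(g[...,2]<.145);q=g[k][:,:2]*1000
print('bracket',k.sum(),np.percentile(q@[-.1201,.9928]+112.7,[99]),np.percentile(q@[-.9928,-.1201]+651.2,[2,98]))
o=robot.get_obs();print(np.abs(o['joint_velocities']).max(),o['grip_force'])
```

```text
sheet tilt wrist (2198, np.float64(85.1219359476865)) (3282, np.float64(59.282199671083916))
side (775, np.float64(56.98017844379269))
bracket 716 [-27.89701963] [-2.73437812  5.68253055]
0.001050705660778888 24.99652773141861
```

```bash
python3 -c "
from rig import robot
print(robot.hand_in())"
```

```text
the job is handed in; nothing more can be done
None
```

The job is handed in: the bracket's short leg lies flat along the fence, its end about 28 mm short of the belt and released, and the gripper is holding the guard at about 59° open; the hand-in returned no verdict.

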